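Hook the bottle bracket into the slotted stand, lock it and load it

TASK

Fit the bottle bracket to the slotted stand: hook its two claws into the two uppermost slots and press it down, without forcing it, until it is fully home and the sprung catch has snapped over its side pin. Then stand the short oil bottle upright in the bracket's cup and let go.

Things in the scene. Friction and masses are not known exactly. Their poses are not given: they have to be found in the camera images.
- stand: Slotted stand, bolted down: grey foot 120 x 120 x 14 mm, clamp block, steel strip (upright U channel 40 mm wide, 22 deep, open behind, face 4 mm thick). Origin: on the bench under the middle of the strip's front face, which looks along its -x; z up. The strip is clamped at a height that differs each time and is not reported: its top edge is 184 to 220 mm above the bench. It stays put.
- stand_slots (a point): Fixed point of the stand (not of the strip) at x = 0, y = 0, z = 154 mm: the lower edge (sill) of the top slot lies within 18 mm above or below it, 48 mm under the strip's top edge. Axes as the stand's. Four slots in a column at y = 0, each 10 mm wide, 24 mm high, 36 mm from one to the next; 24 mm of solid face above the top slot, 12 mm bridges between slots.
- bracket: Cast aluminium bottle bracket, 0.24 kg, loose, upright on the bench. Origin: bottom edge of its back face, z = 0 its underside, z up; claws point along its +x, cup along -x. Blade: x -12 to 0, 12 mm thick, 106 mm high. A post joins arm and cup (x -66 to -58). Home: back against the strip, top sill at z = 80.
- bracket_grip (a point): Where to grip the bracket: top edge of its horizontal arm, at x = -40, y = 0, z = 104 mm in the bracket's frame; axes as the bracket's. The arm is 12 mm thick in y, 18 mm high (z 86 to 104) and free for fingers from x = -57 to -14.
- bracket_throat (a point): In the mouth of the bracket's upper claw, 6 mm below its tab (bracket's x 3, y 0, z 74 mm; axes as the bracket's). With the bracket home this point lies in the middle of the bridge just under the strip's top slot (top_bridge).
- bracket_claw (a point): Lower front tip of the upper claw's tooth (bracket's x 11.5, y 0, z 68 mm; same axes). Two claws, 6 mm thick, 36 mm apart: a tab 7 mm high, underside at z 80 (upper) and 44 (lower), with a tooth at x 6.5 to 11.5 reaching 12 mm lower. A claw enters a slot with the tab's underside 12 to 17 mm above the sill, then drops until the tab sits on the sill, a hard stop; play 2.5 mm in x.
- bracket_pin (a point): Round-ended steel pin, 5 mm thick, on the +y side of the blade (point at bracket's x -7, y 12, z 101.5 mm; it ends at y 14.5; same axes). As the bracket goes down it meets the catch's sloping nose about 11 mm above home; some 8 to 18 N downward push it past, and the nose springs out over it 1 mm before the tabs reach the sills.
- bracket_cup (a point): Middle of the floor of the bracket's round cup, on which the bottle stands (bracket's x -92, y 0, z 4 mm; axes as the bracket's). Cup 56 mm outside, 48 mm inside diameter, rim 36 mm above this point.
- oil_bottle: Short white oil bottle with a blue pointed cap, loose, 38 mm diameter, 125 mm high (straight body to 90 mm), about 0.05 kg, upright on the bench. Origin: middle of its underside, z up. A taller 165 mm bottle of the same kind stands farther back and does not fit the cup.
- catch (a joint): Sprung brass catch in a dark housing on the strip's face, at +y beside the top slot, moving with the strip's height: 0 m = nose out, up to 0.008 = pushed aside to +y; 4 N at 0, 6 N at 0.004. Nose 25 to 33 mm above the top sill, tip at y = 11 mm; housing y 18 to 35 mm, 16 mm in front of the face, its top 37 mm above the top sill.

How it is judged:
By the outcome, as a careful person would: the job done as asked, in the order asked, and still so for the second after the job is handed in, with the robot touching nothing.
It also fails if it takes over 64 s, if anything falls off the work surface, if the arm or the gripper's body presses on something with over 40 N, if the wrist force passes 120 N, or if a joint passes its speed limit or range.

ROBOT

A 6-joint arm with a two-finger parallel gripper is mounted at the origin on a cart in front of the work surface, level with it; the furniture and walls round the work are solid. World frame = base frame: x ahead of the robot, y to its left, z up, the work surface at z = 0. Lengths are in m, angles in rad, forces in N, time in s.
With the tool pointing down it reaches from about 0.325 to 0.75 m from the base axis. Payload 7.6 kg.
Tool frame: the origin (TCP) lies at the very end of the fingers, on their centre line; the grasp point (between the pads) lies 19 mm behind it; z points along the fingers, y is the line along which they close (so a half turn about z gives the same grasp; the last joint's range is limited). The gripper opens to 85 mm and grips with 20 to 120 N. Pads are 22 mm wide; open, the fingers measure 114 mm over their backs; the gripper's body (76 mm by 85 mm) begins 54 mm behind the grasp point. The pads swing forward as they close: fully open they stand 13 mm farther back than shut.
Start: joints at [1.097, 0.052, 1.401, -0, 1.689, -0.07], TCP at [0.206, 0.483, 0.231] pointing down, gripper open.
Joint ranges: [-2.9, 2.9], [-0.91, 2.17], [0.12, 2.37], [-1.06, 4.2], [0.26, 2.73], [-2.93, 2.93]. Speed limits (rad/s): [2.57, 2.57, 3.01, 3.14, 3.14, 3.14].

INTERFACE

Orientations are given as [roll, pitch, yaw] about the fixed x, y, z axes, in that order (R = Rz(yaw) Ry(pitch) Rx(roll)).
In Python, from station import bot gives the robot as it stands.
- The arm moves only by the tool step_arm, never from a script. Its argument "commands" is text: rows parted by semicolons, each of 4 numbers parted by spaces: the shift along the tool's x, y, z in cm, then the turn about the tool's z in rad. A call has 1 to 20 rows; each row shifts and turns the commanded pose from where the row before left it, along the tool's axes as they then stand; what a row does not reach is not made up. A row lasts 1/10 s, in which the tool goes at most 50 mm and 8.59 degrees, less where a joint would pass 70% of its speed; a pose out of reach is approached as far as the arm can. A call with a gripper value outside its range is refused whole. "claw" is the opening, from 0 (shut) to 1 (fully open), set as the call begins (left out, the last holds). The fingers move at their own pace and stop on an object; "force" is the grip in N (left out, the last holds). Time passes only in rows, so rows that do not move let the fingers close. It gives the time, the measured TCP pose, the force, the opening and the grip force at its end, in the units of the state.
- bot.read_state(): the state, without advancing time (a new reading comes with each control period).
- bot.capture(name): name is "scene" or "top" or "wrist"; returns a dict with "pixels" (400x640x3 uint8, red, green, blue), "fov_y" (degrees; the focal length in pixels is half the picture's height over the tangent of half this angle, whatever the lens; pixels are square), "cx", "cy" (the principal point, pixels), "position" and "orientation" of the camera in the world. Camera axes: x right, y down, z forward; pixel columns grow to the right and rows downward; lengths in m; the calibration is good to about 2 mm. A picture is of the moment at which its call begins. There is no depth.
- bot.finish_job(): hands the job in; it is judged then, once.
Trained networks look in a picture, given as the dict that the camera call returned (one of the last four; its "shot" number tells which), for a name from the list of things; names that differ only in an ending like _2 or _b are one class to them, and where a whole thing is asked for, a point or a joint stands for the part that bears it (a point fixed in the world has none). Each returns a list of dicts, best first, with "score" (0 to 1); they miss things now and then, are a little off and sometimes report something else, mostly with a low value. They report only what shows in the picture. A call takes as long as a camera call.
- bot.recognise(thing, picture): "xy" ([column, row] in pixels, amid what is visible of it).
- bot.mark_of(thing, picture): "xy" ([column, row] in pixels: a listed point, or the origin of a listed thing).
The state is a dict: "time_s": time; "q": joint angles; "joint_vel": joint speeds; "tau": joint torques, N m; "tcp_pos": TCP position; "tcp_rot": TCP orientation; "force": force on the tool from outside, world axes, zero at the start; "ft_torque": the same for the moment, N m; "width": finger opening in m; "gripper_force": force on a finger pad.
Only numpy, scipy, OpenCV 4.12 (cv2) and the standard library are available. Lean on these libraries where they do the work, as an engineer would, in place of code of your own. Each camera call takes 0.05 s, during which the arm holds its last target. There are 200 camera calls.

## Working session

There is one attempt and no reset: what is moved stays moved. The work goes in short steps, Python scripts to look and compute and a tool call to move; the robot and the scene stay as the last step left them, time stands still between calls to the robot, and variables do not carry over. Pictures are saved under pics/ and viewed, at most 10 in all, crops included, and the job is handed in when it is done.

Besides the shell and the picture viewer there is one more tool, called after "Emit:" as name(argument=value, ...) on one line, values as JSON. step_arm: Moves the arm, as the interface text tells. Its arguments: {"type":"object","properties":{"commands":{"type":"string"},"claw":{"type":"number"},"force":{"type":"number"}},"required":["commands"]}

```bash
ls; mkdir -p pics
cat > h.py <<'E'
import numpy as np, cv2
from scipy.spatial.transform import Rotation as R
from scipy.optimize import least_squares
from station import bot
np.set_printoptions(precision=4,suppress=True)
def rot(o):
    o=np.array(o,float)
    return o if o.shape==(3,3) else (R.from_euler('xyz',o).as_matrix() if o.size==3 else R.from_quat(o).as_matrix())
def ray(p,xy):
    f=200/np.tan(np.radians(p['fov_y'])/2)
    d=rot(p['orientation'])@np.array([(xy[0]-p['cx'])/f,(xy[1]-p['cy'])/f,1])
    return np.array(p['position'],float),d/np.linalg.norm(d)
def proj(p,X):
    f=200/np.tan(np.radians(p['fov_y'])/2)
    c=rot(p['orientation']).T@(np.array(X)-np.array(p['position']))
    return np.array([p['cx']+f*c[0]/c[2],p['cy']+f*c[1]/c[2]])
def atz(p,xy,z):
    o,d=ray(p,xy); return o+d*(z-o[2])/d[2]
def tri(obs):
    A=np.zeros((3,3));b=np.zeros(3)
    for p,xy in obs:
        o,d=ray(p,xy);M=np.eye(3)-np.outer(d,d);A+=M;b+=M@o
    X=np.linalg.solve(A,b)
    return X,[np.linalg.norm(proj(p,X)-xy) for p,xy in obs]
def save(p,n,crop=None,s=1):
    im=p['pixels'][...,::-1]
    if crop: x0,y0,x1,y1=crop; im=im[y0:y1,x0:x1]
    cv2.imwrite('pics/'+n+'.png',cv2.resize(im,None,fx=s,fy=s,interpolation=cv2.INTER_CUBIC))
E
python3 - <<'E'
from h import *
P={n:bot.capture(n) for n in ('scene','top','wrist')}
for n,p in P.items():
    print(n,p['fov_y'],p['cx'],p['cy'],np.array(p['position']),p['orientation'])
    save(p,n+'0')
for t in ['stand','stand_slots','bracket','bracket_grip','bracket_throat','bracket_claw','bracket_pin','bracket_cup','oil_bottle','catch']:
    o=[]
    for n,p in P.items():
        m=bot.mark_of(t,p)[:2]
        print(t,n,[(np.round(a['xy'],1).tolist(),round(a['score'],2)) for a in m])
        if m and m[0]['score']>.4 and n!='wrist': o.append((p,m[0]['xy']))
    if len(o)>1: print('   ',*tri(o))
print(bot.read_state())
E
```

```text
pics
scene 48.19760415715023 311.15909700080016 198.01669696940954 [ 0.0145 -0.4205  0.6667] [-2.2354  0.0038 -0.893 ]
top 46.8971195774359 322.98235550868077 188.461037828898 [0.4768 0.0034 1.2512] [-3.0826  0.0272 -1.6002]
wrist 71.62808694909526 319.08151296479764 198.50158063003536 [0.1447 0.5081 0.3726] [2.8775 0.0014 1.1665]
stand scene [([348.0, 218.5], 0.98)]
stand top [([334.7, 149.8], 0.65)]
stand wrist []
    [ 0.6569 -0.0024  0.0102] [np.float64(1.4178707834824018), np.float64(1.1758496477708285)]
stand_slots scene [([357.7, 168.4], 0.77)]
stand_slots top [([340.0, 139.4], 0.7)]
stand_slots wrist [([252.0, 323.9], 0.29)]
    [ 0.6616 -0.0155  0.1492] [np.float64(1.4975892004287412), np.float64(1.2719823216236719)]
bracket scene [([203.5, 213.2], 0.89)]
bracket top [([235.3, 219.8], 0.86)]
bracket wrist []
    [0.4747 0.2756 0.    ] [np.float64(0.5722552523779573), np.float64(0.48117530040973877)]
bracket_grip scene [([182.2, 184.4], 0.84)]
bracket_grip top [([227.6, 238.8], 0.65)]
bracket_grip wrist []
    [0.4305 0.2698 0.1111] [np.float64(1.849044382825207), np.float64(
[... 446 characters left out ...]
racket_pin scene [([190.8, 176.0], 0.82)]
bracket_pin top []
bracket_pin wrist []
bracket_cup scene [([168.8, 231.2], 0.93)]
bracket_cup top [([230.3, 255.6], 0.92)]
bracket_cup wrist [([250.5, 322.7], 0.57)]
    [0.3816 0.2878 0.0029] [np.float64(2.4779230431134494), np.float64(1.9760838350762462)]
oil_bottle scene [([400.8, 322.6], 0.94)]
oil_bottle top [([424.9, 203.7], 0.58)]
oil_bottle wrist []
    [ 0.5004 -0.2367 -0.0046] [np.float64(1.779702651831607), np.float64(1.1748723795497393)]Traceback (most recent call last):
  File "<stdin>", line 9, in <module>
ValueError: it knows: bracket, bracket_claw, bracket_cup, bracket_grip, bracket_pin, bracket_throat, oil_bottle, stand, stand_slots
```

View pics/scene0.png

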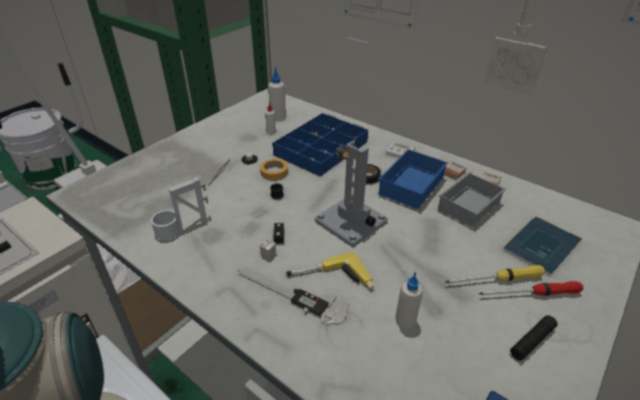

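View pics/top0.png

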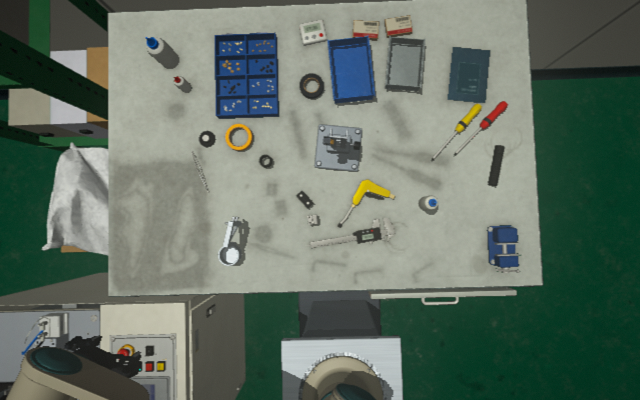

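Run:
```python
from h import *
print(bot.read_state())
```

```text
{'time_s': 1.5, 'q': array([ 1.0967,  0.0522,  1.4007, -0.    ,  1.6886, -0.0703]), 'joint_vel': array([ 0.0004,  0.0017, -0.0009,  0.0011,  0.0002,  0.0009]), 'tau': array([ -0.0006, -38.1528, -36.031 ,  -0.0001,   0.0002,   0.0001]), 'tcp_pos': array([0.2063, 0.4828, 0.2314]), 'tcp_rot': array([3.1414, 0.    , 2.7378]), 'force': array([-0.0827,  0.3453, -0.0282]), 'ft_torque': array([-0.0085,  0.0008, -0.0631]), 'gripper_force': 0.0, 'width': 0.0853125934835721}
```

The scene picture shows the bracket at about (180,210), the stand at (350,190) and the short bottle at (410,300). The top view agrees, with the bracket at (233,240), the stand at (340,148) and the bottle at (429,204). I'll go above the bracket for a close look.

Emit:
step_arm(commands="-2.9 -1.1 0 0;-2.9 -1.1 0 0;-2.9 -1.1 0 0;-2.9 -1.1 0 0;-2.9 -1.1 0 0;-2.9 -1.1 0 0;-2.9 -1.1 0 0;-2.9 -1.1 0 0;-2.9 -1.1 0 0;-2.9 -1.1 0 0;0 0 0 -0.1;0 0 0 -0.1;0 0 0 -0.07;0 0 0 0;0 0 0 0", claw=1, force=40)

```text
time_s: 3.0
tcp_pos: [0.4297, 0.2677, 0.2313]
tcp_rot: [3.141, 0.0, 3.006]
force: [-0.8, 0.1, 0.8]
width: 0.0853
gripper_force: 0.0
```

```bash
cat > look.py <<'E'
from h import *
import sys
# joint fit of bracket pose on bench (x,y,yaw) from several views
K={'bracket':(0,0,0),'bracket_grip':(-.04,0,.104),'bracket_throat':(.003,0,.074),'bracket_claw':(.0115,0,.068),'bracket_pin':(-.007,.012,.1015),'bracket_cup':(-.092,0,.004)}
def marks(P,names):
    o=[]
    for n,p in P.items():
        for t in names:
            m=bot.mark_of(t,p)
            if m and m[0]['score']>.45: o.append((n,t,p,np.array(m[0]['xy']),m[0]['score']))
    return o
def T(v,k): c,s=np.cos(v[3]),np.sin(v[3]); return np.array([v[0]+c*k[0]-s*k[1],v[1]+s*k[0]+c*k[1],v[2]+k[2]])
def fit(o,x0,free=(0,1,3),K=K):
    free=list(free)
    def full(u): v=np.array(x0,float); v[free]=u; return v
    def px(u): v=full(u); return np.concatenate([proj(p,T(v,K[t]))-xy for n,t,p,xy,s in o])
    r=least_squares(px,np.array(x0)[free],loss='soft_l1',f_scale=2,x_scale=.01)
    e=px(r.x).reshape(-1,2)
    for (n,t,p,xy,s),d in zip(o,e): print(n,t,xy.round(1),'err',d.round(1),round(s,2))
    return full(r.x)
E
python3 - <<'E'
from look import *
print(bot.read_state()['tcp_pos'],bot.read_state()['tcp_rot'])
P={n:bot.capture(n) for n in ('scene','top','wrist')}
save(P['wrist'],'w1')
o=marks(P,K)
print(fit(o,[.4747,.2756,0,-.13]))
w=[a for a in o if a[0]=='wrist']
if len(w)>2: print(fit(w,[.4747,.2756,0,-.13]))
E
```

```text
[0.4297 0.2677 0.2313] [3.1415 0.0001 3.0059]
scene bracket [204.3 214.3] err [1.2 1.2] 0.9
scene bracket_grip [184.1 184.5] err [-3.4  0.5] 0.95
scene bracket_throat [202.3 190.4] err [-0.5 -1. ] 0.93
scene bracket_claw [208.  188.8] err [-2.3  1.4] 0.7
scene bracket_pin [189.2 176.9] err [4.1 1.2] 0.79
scene bracket_cup [167.  229.5] err [-0.4 -0. ] 0.71
top bracket [236.7 220.6] err [ 2.9 -0.7] 0.67
top bracket_grip [234.9 218.5] err [-8.2 17.3] 0.53
top bracket_throat [233.3 220. ] err [ 0.6 -1. ] 0.79
top bracket_claw [235.8 214.7] err [-0.5  1.1] 0.81
top bracket_pin [226.5 222.5] err [-0.7 -0.8] 0.92
top bracket_cup [232.1 254. ] err [-1.9 -1.1] 0.87
wrist bracket [322.3 206. ] err [-0.8 -1.2] 0.88
wrist bracket_grip [327.7 194. ] err [0.9 2.4] 0.64
wrist bracket_claw [319.2 230. ] err [1.3 0.4] 0.88
wrist bracket_pin [335.2 228.1] err [-0.5 -0.5] 0.81
wrist bracket_cup [336.6 138.2] err [-4.1  0.6] 0.83
[ 0.4731  0.2646  0.     -0.2899]
wrist bracket [322.3 206. ] err [-1.1 -1.8] 0.88
wrist bracket_grip [327.7 194. ] err [2.4 1.9] 0.64
wrist bracket_claw [319.2 230. ] err [ 0.5 -0.3] 0.88
wrist bracket_pin [335.2 228.1] err [-0.6 -0.7] 0.81
wrist bracket_cup [336.6 138.2] err [-1.1  0.6] 0.83
[ 0.4722  0.2644  0.     -0.3374]
```

View pics/w1.png

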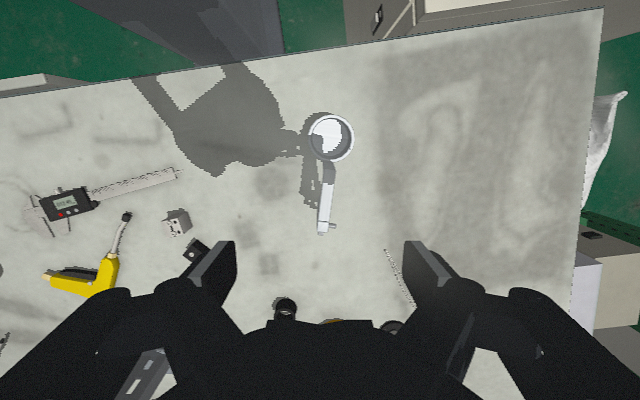

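The wrist view shows the bracket with its cup at (330,137), the arm running to the blade at (322,230) and the pin at (335,227). Its yaw is about -0.3. I'll lower and look once more.

Emit:
step_arm(commands="-0.2 0.5 2 0.1;-0.2 0.5 2 0.08;0 0 2 0;0 0 0 0;0 0 0 0")

```text
time_s: 4.55
tcp_pos: [0.4355, 0.2768, 0.1718]
tcp_rot: [-3.142, -0.0, 2.828]
force: [0.1, -0.1, 0.5]
width: 0.0856
gripper_force: 0.0
```

Run:
```python
from look import *
s=bot.read_state();print(s['tcp_pos'],s['tcp_rot'])
P={n:bot.capture(n) for n in ('wrist','scene')}
P['w2']=bot.capture('wrist')
p=P['wrist']
save(p,'w2',(220,60,440,260),3)
o=[a for a in marks(P,K) if not(a[0]=='scene' and a[1]=='bracket_pin')]
v=fit(o,[.4747,.2756,0,-.3]);print(v)
for yaw in (v[3],):
  g=T(v,K['bracket_grip']); print('grip',g)
  tr=s['tcp_rot'];c=R.from_euler('xyz',tr).as_matrix()
  print('tool delta cm',c.T@(g-s['tcp_pos'])*100,'turn',-((np.pi+v[3])-tr[2]))
```

```text
[0.4355 0.2768 0.1718] [-3.1416 -0.0001  2.828 ]
wrist bracket [319.9 216.1] err [-0.9 -0.9] 0.78
wrist bracket_grip [318.6 205.4] err [-1.6  3.8] 0.59
wrist bracket_throat [318.7 245.1] err [ 0.3 -1.6] 0.92
wrist bracket_claw [319.1 246.9] err [0.3 2.1] 0.61
wrist bracket_pin [328.7 246.1] err [ 4.3 -0.4] 0.92
wrist bracket_cup [318.6 138.6] err [-2.9 -2.2] 0.6
scene bracket [203.2 214. ] err [2.2 1.8] 0.64
scene bracket_grip [181.4 184.2] err [-0.7  1.3] 0.85
scene bracket_throat [200.2 191.1] err [ 1.5 -1.4] 0.57
scene bracket_claw [206.6 188.8] err [-1.   1.7] 0.68
scene bracket_cup [166.9 231.1] err [-0.2 -0.9] 0.58
w2 bracket [318.6 215.4] err [-0.2 -1. ] 0.95
w2 bracket_grip [315.5 207. ] err [0.8 1.2] 0.88
w2 bracket_throat [318.9 241.4] err [-0.5  1. ] 0.57
w2 bracket_claw [320.9 248.7] err [-2.1 -0.8] 0.78
w2 bracket_pin [330.7 245. ] err [ 1.6 -0.5] 0.95
w2 bracket_cup [313.2 135.7] err [1.9 0. ] 0.85
[ 0.4722  0.2639  0.     -0.2759]
grip [0.4337 0.2748 0.104 ]
tool delta cm [ 0.1099 -0.2467  6.775 ] turn -0.03776128265943379
```

View pics/w2.png

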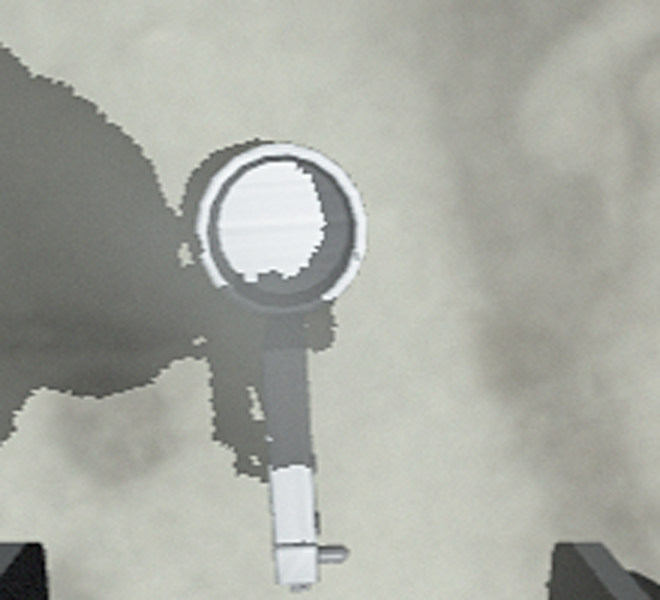

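The crop shows the arm nearly vertical, with its left edge running from (266,350) to (274,545) and the pin at (340,552). That agrees with the fit: shift -2.5 mm in y, turn -0.04. Next I'll descend and grip.

Emit:
step_arm(commands="0.1 -0.25 0 -0.04;0 0 2.5 0;0 0 2.5 0;0 0 2.5 0;0 0 2 0;0 0 0 0;0 0 0 0")

```text
time_s: 6.3
tcp_pos: [0.4339, 0.2748, 0.0768]
tcp_rot: [3.141, 0.0, 2.868]
force: [0.0, -0.3, 1.2]
width: 0.0854
gripper_force: 0.0
```

Emit:
step_arm(commands="0 0 0 0;0 0 0 0;0 0 0 0;0 0 0 0;0 0 0 0;0 0 0 0;0 0 0 0;0 0 0 0;0 0 0 0;0 0 0 0", claw=0, force=80)

```text
time_s: 7.3
tcp_pos: [0.4341, 0.2748, 0.0767]
tcp_rot: [3.141, 0.001, 2.868]
force: [3.1, 0.1, 3.7]
width: 0.0106
gripper_force: 79.1
```

Emit:
step_arm(commands="0 0 -1 0;0 0 -3 0;0 0 -3 0;0 0 -3 0;0 0 -3 0;0 0 -3 0;0 0 -3 0;0 0 -3 0;-1.9 -3.5 0 0;-1.9 -3.5 0 0;-1.9 -3.5 0 0;-1.9 -3.5 0 0;-1.9 -3.5 0 0;0 0 0 -0.14;0 0 0 -0.13;0 0 0 0;0 0 0 0")

```text
time_s: 9.0
tcp_pos: [0.4776, 0.0807, 0.296]
tcp_rot: [3.141, -0.001, 3.135]
force: [-0.5, 0.5, -2.2]
width: 0.011
gripper_force: 78.5
```

Run:
```python
from look import *
s=bot.read_state();print(s['tcp_pos'],s['tcp_rot'],s['force'],s['width'])
P={n:bot.capture(n) for n in ('wrist','scene','top')}
import pickle;pickle.dump(P,open('P3.pkl','wb'))
save(P['wrist'],'w3')
save(P['scene'],'s3',(290,110,430,250),5)
for n,p in P.items():
  for t in ('stand','stand_slots'):
    print(n,t,[(np.round(a['xy'],1).tolist(),round(a['score'],2)) for a in bot.mark_of(t,p)[:2]])
o=marks(P,K); v=fit(o,[.51,.075,.22,0],(0,1,2,3)); print(v)
```

```text
[0.4776 0.0807 0.296 ] [ 3.1415 -0.0012  3.1347] [-0.4586  0.4733 -2.1949] 0.011025825109406837
wrist stand [([267.5, 268.8], 0.59)]
wrist stand_slots []
scene stand [([349.0, 220.2], 0.65)]
scene stand_slots [([353.3, 172.4], 0.69)]
top stand [([339.2, 150.0], 0.77)]
top stand_slots [([339.6, 140.8], 0.87)]
wrist bracket [320.6 251.7] err [-2.  -0.3] 0.78
wrist bracket_grip [318.4 269.7] err [0.6 2.2] 0.9
wrist bracket_pin [341.7 328.7] err [ 0.5 -0.5] 0.9
wrist bracket_cup [319.2 144.2] err [ 0.4 -0.8] 0.84
scene bracket [272.1 153.3] err [0.1 0.6] 0.92
scene bracket_grip [254.3 110.5] err [-2.4  0.4] 0.63
scene bracket_throat [270.9 117. ] err [0.  0.6] 0.79
scene bracket_claw [276.  117.8] err [-1.5  1.1] 0.86
scene bracket_pin [237.8 173. ] err [ 23.1 -69.7] 0.64
scene bracket_cup [233.4 172.9] err [1.8 1.2] 0.9
top bracket_cup [299.4 238.4] err [2.  1.5] 0.49
[ 0.5173  0.0795  0.2186 -0.0161]
```

View pics/w3.png

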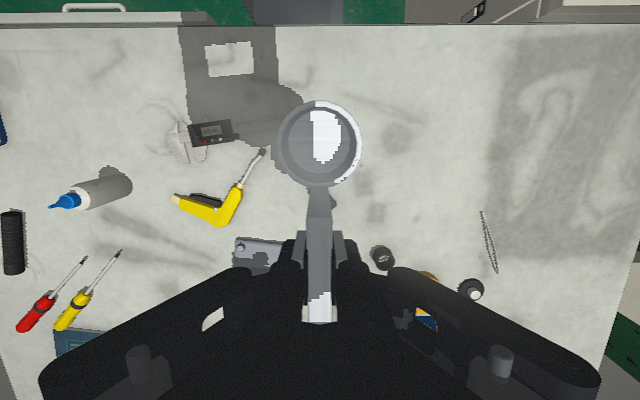

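View pics/s3.png

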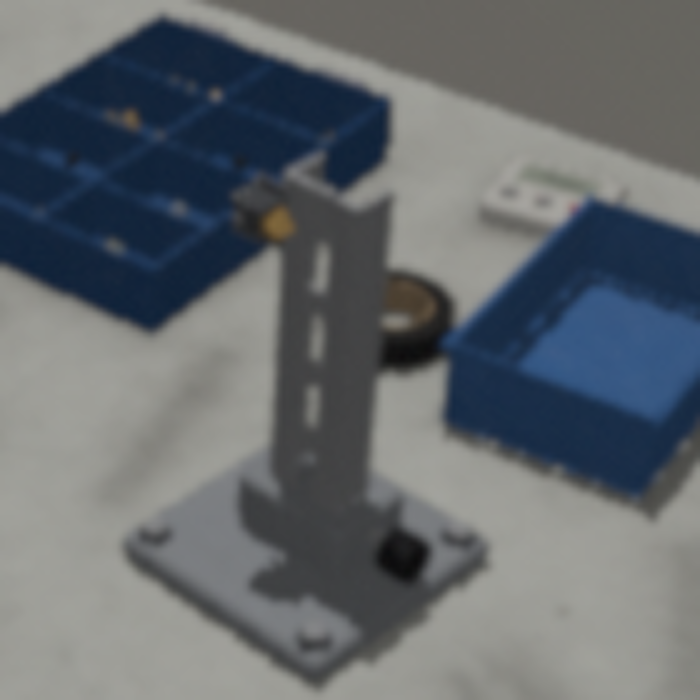

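The wrist view has the stand hidden by the gripper. The scene crop shows the strip's top front corners at about (287,180) and (348,210), with four slots below and the catch at (270,215). I'll turn the tool 90° so the wrist camera looks at the strip's face past the side.

Emit:
step_arm(commands="0 0 0 0.14;0 0 0 0.14;0 0 0 0.14;0 0 0 0.14;0 0 0 0.14;0 0 0 0.14;0 0 0 0.14;0 0 0 0.14;0 0 0 0.14;0 0 0 0.14;0 0 0 0.17;-4 0.5 1.5 0;-4 0.5 1.5 0;-4 0.5 1.5 0;-4 0.5 1.5 0;0 0 0 0;0 0 0 0")

```text
time_s: 12.05
tcp_pos: [0.5004, -0.0797, 0.2358]
tcp_rot: [-3.141, -0.001, 1.586]
force: [-0.2, 0.4, -1.5]
width: 0.01
gripper_force: 78.5
```

Run:
```python
from look import *
s=bot.read_state();print(s['tcp_pos'],s['tcp_rot'],s['force'],s['width'])
p=bot.capture('wrist')
import pickle;pickle.dump(p,open('w4.pkl','wb'))
for X in ([.66,-.005,.15],[.66,-.005,.2],[.66,.015,.2],[.66,-.025,.1]): print(proj(p,X))
for t in ('stand','stand_slots'):
    print(t,[(np.round(a['xy'],1).tolist(),round(a['score'],2)) for a in bot.mark_of(t,p)[:2]])
save(p,'w4',(440,50,640,200),4)
```

```text
[ 0.5004 -0.0797  0.2358] [-3.1405 -0.0007  1.586 ] [-0.1621  0.4054 -1.5486] 0.01003811052800166
[524.6144 114.6226]
[582.949  112.0523]
[591.8065  76.7874]
[483.8968 137.5503]
stand [([437.7, 120.4], 0.83)]
stand_slots [([523.5, 120.5], 0.79), ([320.2, 249.9], 0.64)]
```

View pics/w4.png

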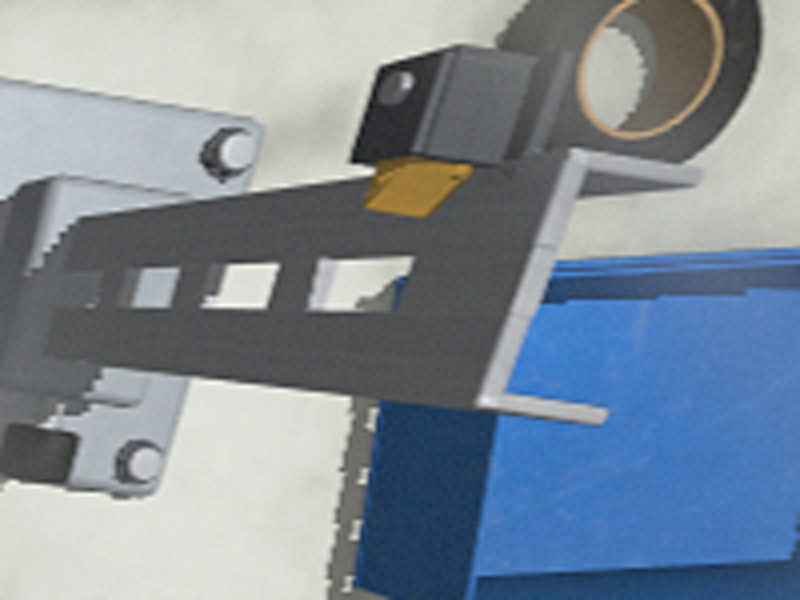

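The wrist crop shows the strip face clearly. Its top front corners are at (570,152) and (478,405), the top slot's upper edge runs from (415,256) to (393,312), its sill is near (318,258)-(304,310), and the catch is at (415,185). I'll fit the stand pose from these.

```bash
cat > st.py <<'E'
from look import *
import pickle
p=pickle.load(open('w4.pkl','rb'))
F=[((570,152),(0,.02,0)),((478,405),(0,-.02,0)),((415,256),(0,.005,-.024)),((393,312),(0,-.005,-.024)),
((281,262),(0,.005,-.06)),((273,310),(0,-.005,-.06)),((180,267),(0,.005,-.096)),((176,309),(0,-.005,-.096)),((318,259),(0,.005,-.048)),((304,310),(0,-.005,-.048))]
KK={i:f[1] for i,f in enumerate(F)}
ob=[('w',i,p,np.array([440+f[0][0]/4-.375,50+f[0][1]/4-.375]),1) for i,f in enumerate(F)]
E
python3 - <<'E'
from st import *
v=fit(ob,[.66,-.005,.2,0],(0,1,2,3),KK);print('free',v)
P=pickle.load(open('P3.pkl','rb'))
G=[((287,180),(0,.02,0)),((348,210),(0,-.02,0)),((323,243),(0,.0,-.024)),((318,292),(0,0,-.048))]
for i,g in enumerate(G): print('scene',np.round(proj(P['scene'],T(v,g[1]))-[290+g[0][0]/5-.4,110+g[0][1]/5-.4],2))
for n,xy in (('scene',(353.3,172.4)),('scene',(357.7,168.4)),('top',(339.8,140.1))):print(n,proj(P[n],[*T(v,(0,0,0))[:2],.154])-xy)
E
```

```text
w 0 [582.1  87.6] err [-0.7 -0.4] 1
w 1 [559.1 150.9] err [-0.4  0.6] 1
w 2 [543.4 113.6] err [-0.1 -0.1] 1
w 3 [537.9 127.6] err [0.8 0.1] 1
w 4 [509.9 115.1] err [ 0.3 -0.1] 1
w 5 [507.9 127.1] err [-1.3 -0. ] 1
w 6 [484.6 116.4] err [ 0.9 -0.2] 1
w 7 [483.6 126.9] err [-1.  -0.2] 1
w 8 [519.1 114.4] err [0.9 0.2] 1
w 9 [515.6 127.1] err [0.5 0.2] 1
free [ 0.6595 -0.0098  0.1928 -0.1158]
scene [-0.    0.52]
scene [2.98 2.1 ]
scene [-0.37  1.78]
scene [-0.01  1.78]
scene [ 0.1326 -6.3614]
scene [-4.2674 -2.3614]
top [-1.1305 -0.8506]
```

Emit:
step_arm(commands="0 0 0 -0.144;0 0 0 -0.144;0 0 0 -0.144;0 0 0 -0.144;0 0 0 -0.144;0 0 0 -0.144;0 0 0 -0.144;0 0 0 -0.144;0 0 0 -0.144;0 0 0 -0.144;0 2.9 0 0;0 2.9 0 0;0 3 0 0;-2.5 0 2 0;-2.5 0 2 0;-2.5 0 2 0;0 0 1.8 0;0 0 0 0;0 0 0 0")

```text
time_s: 14.1
tcp_pos: [0.5851, 0.0007, 0.1592]
tcp_rot: [3.141, 0.001, 3.029]
force: [0.1, 1.3, -1.8]
width: 0.0105
gripper_force: 78.5
```

Run:
```python
from st import *
s=bot.read_state();print(s['tcp_pos'],s['tcp_rot'],s['force'],s['width'])
P={n:bot.capture(n) for n in ('scene','top','wrist')}
P['scene2']=bot.capture('scene')
pickle.dump(P,open('P5.pkl','wb'))
save(P['scene'],'s5',(280,110,400,200),6)
yaw=s['tcp_rot'][2]-np.pi
b=[*(s['tcp_pos'][:2]+.04*np.array([np.cos(yaw),np.sin(yaw)])),s['tcp_pos'][2]-.0767,yaw]
print('bracket from TCP',np.array(b))
o=marks(P,K); print(fit(o,b,(0,1,2,3)))
v=[0.6595,-0.0098,0.1928,-0.1158]
f=lambda X:((proj(P['scene'],X)-[280,110]+.4)*6).round(0)
for k in K: print(k,'pred crop',f(T(b,K[k])))
for k in ((0,.02,0),(0,-.02,0),(0,-.005,-.024),(0,-.005,-.048)): print('strip',f(T(v,k)))
```

```text
[0.5851 0.0007 0.1592] [3.1414 0.0007 3.0291] [ 0.0848  1.3061 -1.8232] 0.010451707529583288
bracket from TCP [ 0.6249 -0.0038  0.0825 -0.1125]
scene bracket [338.8 199.8] err [ 0.8 -0.2] 0.66
scene bracket_grip [326.  164.7] err [1.1 1. ] 0.66
scene bracket_throat [342.4 170. ] err [-0.4 -0.2] 0.69
scene bracket_claw [346.6 170. ] err [-1.9  0.6] 0.8
scene bracket_pin [332.1 155.4] err [2.4 2.3] 0.6
scene bracket_cup [308.3 216.7] err [-0.5  1.4] 0.89
top bracket_cup [331.6 194.3] err [ 1.9 -0.2] 0.83
wrist bracket [320.7 248.8] err [-1.9  1.4] 0.77
wrist bracket_grip [320.2 271.2] err [-0.4  0.3] 0.93
wrist bracket_pin [340.9 329.3] err [2.5 0.2] 0.64
wrist bracket_cup [319.1 145. ] err [ 1.2 -5.1] 0.78
scene2 bracket [340.  199.3] err [-0.4  0.3] 0.66
scene2 bracket_grip [325.1 167.9] err [ 2.  -2.2] 0.95
scene2 bracket_throat [342.7 171.1] err [-0.7 -1.3] 0.69
scene2 bracket_claw [346.4 168.1] err [-1.7  2.5] 0.63
scene2 bracket_pin [333.1 155.6] err [1.4 2.1] 0.8
scene2 bracket_cup [306.3 219.6] err [ 1.5 -1.5] 0.83
[ 0.6225 -0.0047  0.087  -0.1261]
bracket pred crop [362. 546.]
bracket_grip pred crop [288. 345.]
bracket_throat pred crop [376. 368.]
bracket_claw pred crop [392. 372.]
bracket_pin pred crop [331. 296.]
bracket_cup pred crop [174. 658.]
strip [405. 219.]
strip [496. 264.]
strip [457. 308.]
strip [453. 367.]
```

View pics/s5.png

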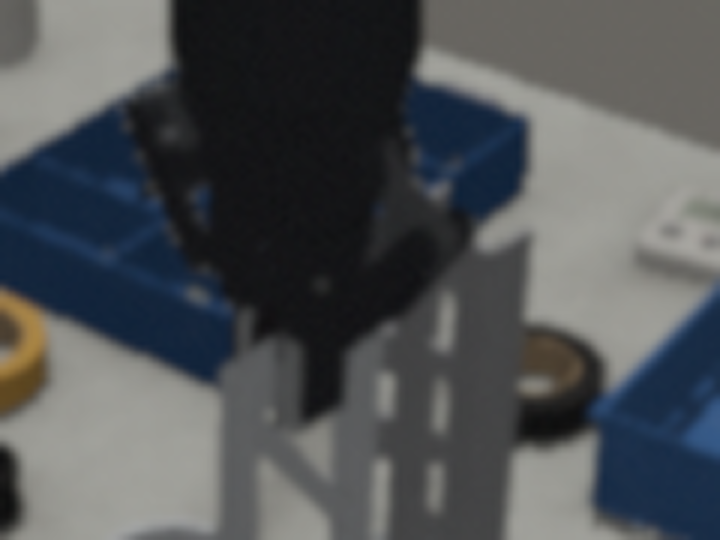

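The scene crop shows the claws in front of the strip, with the slots at columns 440-457 (top slot rows 288-345). The offsets say to shift about -2 mm in y and lower about 1 mm. I'll approach gently.

Emit:
step_arm(commands="0 -0.2 0.1 0.003;-1 0 0 0;-1 0 0 0;-0.2 0 0 0;-0.2 0 0 0;-0.2 0 0 0;0 0 0 0")

```text
time_s: 16.2
tcp_pos: [0.6108, -0.0052, 0.1573]
tcp_rot: [3.142, 0.0, 3.025]
force: [-0.1, 0.2, -1.2]
width: 0.0105
gripper_force: 78.7
```

Emit:
step_arm(commands="-0.2 0 0 0;-0.2 0 0 0;0 0 0 0")

```text
time_s: 16.5
tcp_pos: [0.6148, -0.0056, 0.1572]
tcp_rot: [3.141, 0.0, 3.025]
force: [0.3, 0.2, -1.8]
width: 0.0108
gripper_force: 78.7
```

Emit:
step_arm(commands="-0.2 0 0 0;-0.1 0 0 0;0 0 0 0")

```text
time_s: 16.8
tcp_pos: [0.6177, -0.006, 0.1572]
tcp_rot: [3.142, -0.0, 3.025]
force: [-0.4, -0.4, -2.2]
width: 0.0108
gripper_force: 78.8
```

Emit:
step_arm(commands="-0.1 0 0 0;-0.1 0 0 0;0 0 0 0")

```text
time_s: 17.1
tcp_pos: [0.6178, -0.0059, 0.1572]
tcp_rot: [-3.141, -0.006, 3.025]
force: [-12.9, 1.4, 2.8]
width: 0.0105
gripper_force: 79.5
```

Emit:
step_arm(commands="-0.1 0 0 0;0 0 0 0")

```text
time_s: 17.3
tcp_pos: [0.6178, -0.0059, 0.1572]
tcp_rot: [-3.141, -0.008, 3.025]
force: [-19.4, 1.9, 5.2]
width: 0.0106
gripper_force: 79.8
```

Contact came at the blade, so the claws are inside the slots. I'll ease back about 1 mm off contact and lower.

Emit:
step_arm(commands="0.4 0 0 0;0 0 0.1 0;0 0 0.1 0;0 0 0.1 0;0 0 0 0")

```text
time_s: 17.8
tcp_pos: [0.6167, -0.0059, 0.154]
tcp_rot: [3.142, -0.0, 3.025]
force: [-0.2, 0.5, -2.8]
width: 0.0108
gripper_force: 78.7
```

Emit:
step_arm(commands="0 0 0.1 0;0 0 0.1 0;0 0 0 0")

```text
time_s: 18.1
tcp_pos: [0.6168, -0.0062, 0.1524]
tcp_rot: [-3.141, 0.0, 3.024]
force: [0.6, -1.5, -2.0]
width: 0.0104
gripper_force: 78.8
```

Emit:
step_arm(commands="0 0 0.1 0;0 0 0.1 0;0 0 0.1 0;0 0 0 0")

```text
time_s: 18.5
tcp_pos: [0.6173, -0.0064, 0.1507]
tcp_rot: [-3.141, 0.003, 3.024]
force: [0.0, -3.7, 3.9]
width: 0.0108
gripper_force: 79.8
```

Emit:
step_arm(commands="0 0 0.1 0;0 0 0.1 0;0 0 0 0")

```text
time_s: 18.8
tcp_pos: [0.6161, -0.0054, 0.1459]
tcp_rot: [3.141, -0.002, 3.025]
force: [-0.2, 0.1, -3.1]
width: 0.0105
gripper_force: 78.6
```

Run:
```python
from st import *
P={n:bot.capture(n) for n in ('scene','wrist','top')}
P['scene2']=bot.capture('scene')
s=bot.read_state();print(s['tcp_pos'],s['tcp_rot'],s['force'],s['ft_torque'],s['width'])
im=[cv2.resize(P[n]['pixels'][y0:y1,x0:x1,::-1],(w,560),interpolation=cv2.INTER_CUBIC) for n,x0,y0,x1,y1,w in (('scene',300,130,380,230,448),('wrist',280,230,370,380,336))]
cv2.imwrite('pics/m6.png',np.hstack(im))
yaw=s['tcp_rot'][2]-np.pi
b=[*(s['tcp_pos'][:2]+.04*np.array([np.cos(yaw),np.sin(yaw)])),s['tcp_pos'][2]-.0767,yaw]
print('bracket from TCP',np.array(b))
o=marks(P,K); print(fit(o,b,(0,1,2,3)))
f=lambda X:((proj(P['scene'],X)-[300,130])*5.6).round(0)
for k in K: print(k,'pred crop',f(T(b,K[k])))
```

```text
[ 0.6165 -0.0056  0.1467] [ 3.1413 -0.001   3.0252] [ 0.1098  0.8982 -1.895 ] [-0.0015 -0.0054 -0.0593] 0.010477695938881712
bracket from TCP [ 0.6562 -0.0102  0.07   -0.1164]
scene bracket [350.  199.1] err [0.1 1.4] 0.66
scene bracket_grip [337.4 166.7] err [1.4 0.9] 0.73
scene bracket_throat [354.2 171.2] err [-1.3  0.4] 0.77
scene bracket_claw [357.8 169.1] err [-2.3  3.3] 0.72
scene bracket_pin [341.1 155.4] err [4.8 4.5] 0.67
wrist bracket [319.1 247.7] err [-0.7  1.3] 0.84
wrist bracket_grip [321.3 267.8] err [-1.4 -0.5] 0.7
wrist bracket_pin [321.8 220.7] err [ 20.4 103.8] 0.58
wrist bracket_cup [321.  141.8] err [ 0.1 -1.3] 0.81
top bracket_grip [339.  157.8] err [-1.5 -0.5] 0.76
top bracket_cup [332.5 181.7] err [2.6 0.6] 0.86
scene2 bracket [346.4 200.3] err [3.7 0.2] 0.9
scene2 bracket_grip [339.5 168.7] err [-0.7 -1.1] 0.97
scene2 bracket_throat [357.2 171.1] err [-4.3  0.5] 0.7
scene2 bracket_claw [358.3 169.1] err [-2.8  3.3] 0.67
scene2 bracket_pin [342.4 157.3] err [3.5 2.6] 0.71
scene2 bracket_cup [323.8 220. ] err [-4.4 -1.8] 0.94
[ 0.6533 -0.011   0.0686 -0.1395]
bracket pred crop [284. 387.]
bracket_grip pred crop [223. 204.]
bracket_throat pred crop [299. 225.]
bracket_claw pred crop [313. 230.]
bracket_pin pred crop [260. 160.]
bracket_cup pred crop [116. 489.]
```

View pics/m6.png

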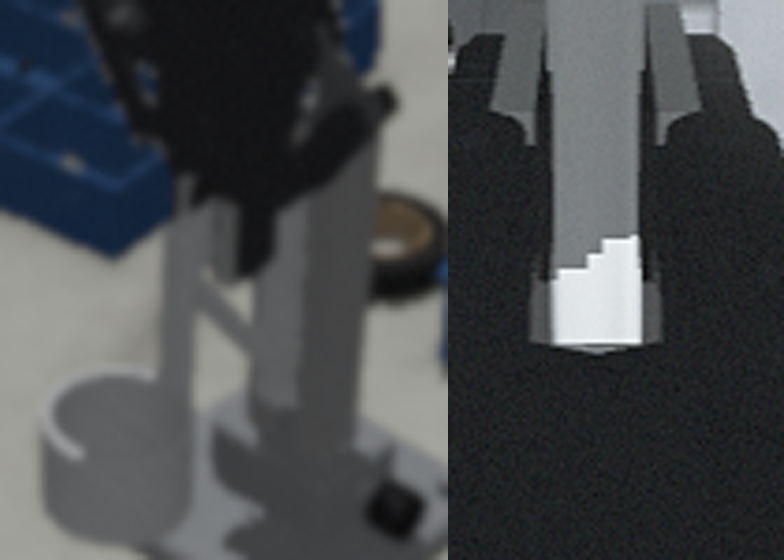

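The bracket sits flush in front of the strip, with its cup at (115,450), and it matches the TCP estimate. I'll continue down in small steps to the hard stop.

Emit:
step_arm(commands="0 0 0.1 0;0 0 0 0")

```text
time_s: 20.4
tcp_pos: [0.6168, -0.0058, 0.1464]
tcp_rot: [3.141, 0.0, 3.025]
force: [-0.5, -0.3, -2.4]
width: 0.0107
gripper_force: 78.5
```

Emit:
step_arm(commands="0 0 0.1 0;0 0 0 0")

```text
time_s: 20.6
tcp_pos: [0.6168, -0.0058, 0.1453]
tcp_rot: [3.141, 0.0, 3.025]
force: [0.4, 0.3, -2.0]
width: 0.0107
gripper_force: 78.6
```

Emit:
step_arm(commands="0 0 0.1 0;0 0 0 0")

```text
time_s: 20.8
tcp_pos: [0.6168, -0.0058, 0.1452]
tcp_rot: [3.141, 0.001, 3.025]
force: [-2.7, 0.4, 2.4]
width: 0.0106
gripper_force: 79.4
```

Emit:
step_arm(commands="0 0 0.1 0;0 0 0 0")

```text
time_s: 21.0
tcp_pos: [0.6169, -0.0058, 0.145]
tcp_rot: [3.141, 0.002, 3.025]
force: [-5.5, 0.9, 6.8]
width: 0.0105
gripper_force: 80.2
```

Emit:
step_arm(commands="0 0 0.1 0;0 0 0 0")

```text
time_s: 21.2
tcp_pos: [0.6169, -0.0058, 0.1448]
tcp_rot: [3.141, 0.002, 3.025]
force: [-9.0, 0.6, 10.4]
width: 0.0106
gripper_force: 80.8
```

A firm stop at TCP z 0.145 with no side force means the tabs are on the sills. I'll undo the over-press and tug up lightly to see whether the catch holds.

Emit:
step_arm(commands="0 0 -0.1 0;0 0 -0.1 0;0 0 -0.1 0;0 0 0 0")

```text
time_s: 21.6
tcp_pos: [0.6168, -0.0059, 0.1452]
tcp_rot: [3.141, 0.0, 3.025]
force: [-0.5, 0.1, 1.3]
width: 0.0104
gripper_force: 79.0
```

Emit:
step_arm(commands="0 0 -0.1 0;0 0 -0.1 0;0 0 -0.1 0;0 0 0 0")

```text
time_s: 22.0
tcp_pos: [0.6164, -0.006, 0.1476]
tcp_rot: [-3.141, -0.001, 3.025]
force: [-0.3, -1.6, -3.1]
width: 0.0106
gripper_force: 78.3
```

Emit:
step_arm(commands="0 0 -0.1 0;0 0 0 0")

```text
time_s: 22.2
tcp_pos: [0.6162, -0.0062, 0.1485]
tcp_rot: [-3.141, -0.002, 3.024]
force: [-0.6, -1.4, -5.4]
width: 0.0109
gripper_force: 78.0
```

Emit:
step_arm(commands="0 0 -0.1 0;0 0 0 0;0 0 0 0")

```text
time_s: 22.5
tcp_pos: [0.6174, -0.006, 0.1519]
tcp_rot: [3.141, 0.003, 3.025]
force: [-0.8, -2.5, 1.0]
width: 0.0109
gripper_force: 79.2
```

The catch held at first (-5.4 N) and then popped when I pulled about 4 mm, so it does work from this side. The pin overlap looks small, so I'll bias the bracket 1 mm to +y and press down again.

Emit:
step_arm(commands="0 0.1 -0.1 0;0 0 0 0")

```text
time_s: 22.7
tcp_pos: [0.6174, -0.0052, 0.1525]
tcp_rot: [-3.141, 0.002, 3.025]
force: [1.3, -3.2, 0.4]
width: 0.0104
gripper_force: 79.2
```

Emit:
step_arm(commands="0 0.05 0 0;0 0 0 0")

```text
time_s: 22.9
tcp_pos: [0.617, -0.0046, 0.152]
tcp_rot: [-3.141, 0.001, 3.025]
force: [-2.6, -3.1, 3.0]
width: 0.0107
gripper_force: 79.6
```

Emit:
step_arm(commands="0 0 0.1 0;0 0 0.1 0;0 0 0 0")

```text
time_s: 23.2
tcp_pos: [0.6163, -0.0036, 0.1479]
tcp_rot: [3.14, -0.002, 3.026]
force: [1.2, -0.3, -4.0]
width: 0.0104
gripper_force: 80.7
```

Emit:
step_arm(commands="0 0 0.1 0;0 0 0.1 0;0 0 0 0")

```text
time_s: 23.5
tcp_pos: [0.6166, -0.004, 0.1466]
tcp_rot: [3.141, -0.001, 3.025]
force: [-0.3, -0.8, -2.4]
width: 0.0108
gripper_force: 80.8
```

Emit:
step_arm(commands="0 0 0.1 0;0 0 0.1 0;0 0 0 0")

```text
time_s: 23.8
tcp_pos: [0.6169, -0.0043, 0.1454]
tcp_rot: [3.141, 0.0, 3.025]
force: [0.4, -0.3, -2.1]
width: 0.0105
gripper_force: 80.9
```

Emit:
step_arm(commands="0 0 0.1 0;0 0 0.1 0;0 0 0.1 0;0 0 0 0")

```text
time_s: 24.2
tcp_pos: [0.617, -0.0043, 0.1448]
tcp_rot: [3.141, 0.002, 3.025]
force: [-7.8, 0.8, 9.5]
width: 0.0105
gripper_force: 82.8
```

Emit:
step_arm(commands="0 0 0.1 0;0 0 0 0")

```text
time_s: 24.4
tcp_pos: [0.617, -0.0043, 0.1447]
tcp_rot: [3.141, 0.002, 3.025]
force: [-10.0, 0.3, 15.0]
width: 0.0103
gripper_force: 83.4
```

The stop is hard at 17 N with no side force. I'll unload, release, and look from the side to verify.

Emit:
step_arm(commands="0 0 -0.1 0;0 0 -0.1 0;0 0 -0.1 0;0 0 -0.1 0;0 0 0 0")

```text
time_s: 24.9
tcp_pos: [0.617, -0.0044, 0.1452]
tcp_rot: [3.141, 0.0, 3.025]
force: [-0.4, 0.1, 1.0]
width: 0.0106
gripper_force: 81.2
```

Emit:
step_arm(commands="0 0 0 0;0 0 0 0;0 0 0 0;0 0 0 0;0 0 -2 0;0 0 -3 0;0 0 -3 0;1.5 0 -1 0;3 0 0 0.1;3 0 0 0.14;3 0 0 0.14;0 0 0 0.14;0 0 0 0.14;0 0 0 0.14;0 0 0 0.14;0 0 0 0.14;0 0 0 0.14;0 0 0 0.12;0 0 0 0.12", claw=1)

```text
time_s: 26.8
tcp_pos: [0.5147, 0.0178, 0.2353]
tcp_rot: [3.141, -0.0, 1.56]
force: [0.1, -0.6, 0.0]
width: 0.0853
gripper_force: 0.0
```

Emit:
step_arm(commands="-3.2 0 0 0;-3.2 0 0 0;-3.1 0 0 0;0 0 0 0;0 0 0 0")

```text
time_s: 27.3
tcp_pos: [0.5141, -0.0774, 0.2353]
tcp_rot: [3.142, -0.0, 1.564]
force: [1.2, 0.7, -0.2]
width: 0.0855
gripper_force: 0.0
```

Run:
```python
from st import *
s=bot.read_state();print(s['tcp_pos'],s['tcp_rot'],s['force'],s['time_s'])
P={'wrist':bot.capture('wrist'),'scene':bot.capture('scene')}
pickle.dump(P,open('P7.pkl','wb'))
b=[.657,-.0087,.0685,-.1158]
o=marks(P,K); print(fit(o,b,(0,1,2,3)))
p=P['wrist'];c=proj(p,[.66,.0,.17]);print(c)
x0,y0=int(c[0])-75,int(c[1])-55
x0=min(x0,640-140);print(x0,y0)
save(p,'w7',(x0,max(y0,0),x0+140,max(y0,0)+105),5.7)
f=lambda X:((proj(p,X)-[x0,max(y0,0)]+.4)*5.7).round(0)
for z in (.1928,.1965):
  v=[.6580,-.0098,z,-.1158]
  print('strip',[f(T(v,k)).tolist() for k in ((0,.02,0),(0,-.02,0))], 'bracket if home: pin',f(T([*v[:2],z-.128,v[3]],K['bracket_pin'])))
```

```text
[ 0.5141 -0.0774  0.2353] [ 3.1415 -0.0005  1.5635] [ 1.1794  0.6899 -0.2487] 27.3
wrist bracket [452.3 118.7] err [-2.4 -0.1] 0.88
wrist bracket_grip [459.  109.3] err [2. 2.] 0.56
wrist bracket_throat [496.6 121.6] err [-2.1 -4.3] 0.63
wrist bracket_claw [501.  118.4] err [-0.9 -0.1] 0.82
wrist bracket_pin [503.   98.7] err [ 5.4 -0.9] 0.82
wrist bracket_cup [369.4 111.4] err [-3.5 -0.3] 0.9
scene bracket [347.3 199.3] err [2.  1.2] 0.86
scene bracket_grip [337.8 168.7] err [ 0.9 -0.5] 0.71
scene bracket_throat [348.9 173. ] err [ 3.1 -1.2] 0.79
scene bracket_claw [355. 169.] err [-0.5  3.5] 0.97
scene bracket_pin [343.5 159.4] err [1.5 0.9] 0.56
scene bracket_cup [320.2 221.4] err [ 0.1 -2.2] 0.59
[ 0.655  -0.0078  0.0658 -0.0896]
[525.0628 104.5036]
450 49
strip [[600.0, 207.0], [487.0, 577.0]] bracket if home: pin [353. 297.]
strip [[629.0, 203.0], [511.0, 580.0]] bracket if home: pin [373. 294.]
```

View pics/w7.png

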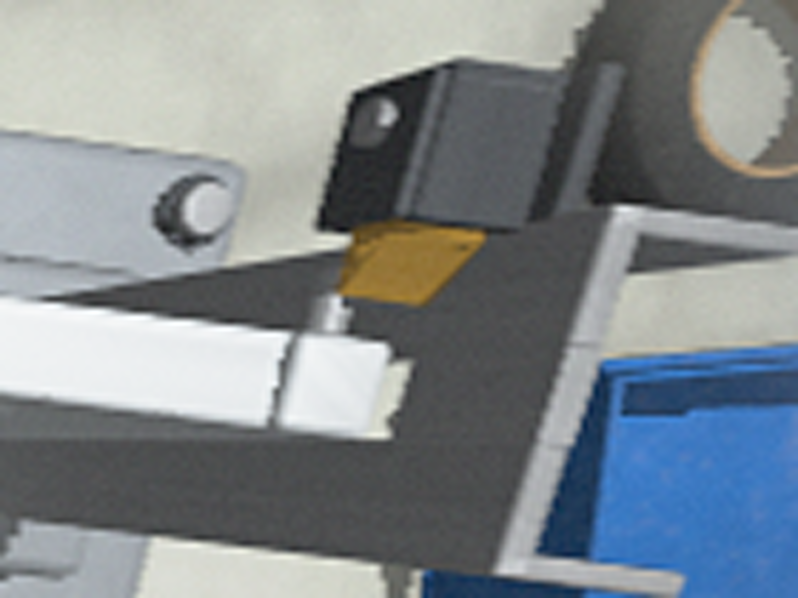

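The picture shows the brass nose fully out at (410,265) over the pin at (332,312), and the blade is flush to the strip, so the bracket is home and latched. Next is the bottle.

Emit:
step_arm(commands="-4 -0.3 0 0;-4 -0.3 0 0;-4 -0.3 0 0;-4 -0.3 0 0;0 0 0 -0.146;0 0 0 -0.146;0 0 0 -0.146;0 0 0 -0.146;0 0 0 -0.146;0 0 0 -0.146;0 0 0 -0.146;0 0 0 -0.146;0 0 0 -0.146;0 0 0 -0.146;0 0 0 0")

```text
time_s: 29.5
tcp_pos: [0.5012, -0.2372, 0.2352]
tcp_rot: [3.141, -0.0, 3.026]
force: [-1.0, 0.6, -1.0]
width: 0.0856
gripper_force: 0.0
```

Run:
```python
from look import *
s=bot.read_state();print(s['tcp_pos'],s['tcp_rot'],s['time_s'])
P={n:bot.capture(n) for n in ('wrist','scene','top')}
for n,p in P.items():
    m=bot.mark_of('oil_bottle',p)[:2]; r=bot.recognise('oil_bottle',p)[:2]
    print(n,[(a['xy'],a['score'],atz(p,a['xy'],0)) for a in m],[(a['xy'],a['score']) for a in r])
p=P['wrist']
im=p['pixels']; hsv=cv2.cvtColor(im,cv2.COLOR_RGB2HSV)
blue=cv2.inRange(hsv,(98,130,70),(125,255,255)); n,l,st,ce=cv2.connectedComponentsWithStats(blue)
for i in range(1,n):
    if st[i,4]>60: print('blue',st[i],ce[i],atz(p,ce[i],.108))
save(p,'w8')
```

```text
[ 0.5012 -0.2372  0.2352] [ 3.1414 -0.0001  3.026 ] 29.5
wrist [([320.4, 176.6], 0.58, array([ 0.5052, -0.2364,  0.    ]))] [([318.9, 183.2], 0.97), ([561.3, 243.6], 0.45)]
scene [([402.5, 319.6], 0.82, array([ 0.5025, -0.2347,  0.    ]))] []
top [([427.3, 202.6], 0.54, array([ 0.5048, -0.245 ,  0.    ]))] [([423.6, 206.6], 0.64)]
blue [ 93  48  51  32 975] [113.7897  63.8708] [ 0.3628 -0.4055  0.108 ]
blue [ 111   82   79   66 2713] [149.4272 123.5584] [ 0.4164 -0.3881  0.108 ]
blue [120  84  18  22 257] [128.6031  94.7977] [ 0.3895 -0.4     0.108 ]
blue [309 185  18  18  77] [317.6234 193.9221] [ 0.5022 -0.2394  0.108 ]
blue [607 319  33  17 204] [619.6863 325.0049] [0.6966 0.087  0.108 ]
blue [ 462  347   42   53 1615] [485.2316 375.0706] [ 0.7515 -0.0636  0.108 ]
```

Emit:
step_arm(commands="-0.2 -0.05 2 0;0 0 2.5 0;0 0 2.5 0;0 0 2.5 0;0 0 2.5 0;0 0 2.5 0;0 0 2 0;0 0 1.2 0;0 0 0 0;0 0 0 0")

```text
time_s: 30.95
tcp_pos: [0.5036, -0.2381, 0.0592]
tcp_rot: [-3.141, 0.001, 3.025]
force: [0.3, -0.4, 0.6]
width: 0.0851
gripper_force: 0.0
```

Emit:
step_arm(commands="0 0 0 0;0 0 0 0;0 0 0 0;0 0 0 0;0 0 0 0;0 0 0 0;0 0 0 0", claw=0, force=30)

```text
time_s: 31.65
tcp_pos: [0.5036, -0.238, 0.059]
tcp_rot: [-3.141, 0.001, 3.025]
force: [-0.5, 0.2, 4.4]
width: 0.0362
gripper_force: 30.3
```

Emit:
step_arm(commands="0 0 -1 0;0 0 -3 0;0 0 -3 0;0 0 -3 0;0 0 -3 0;0 0 -3 0;0 0 -3 0;-0.42 3.07 0 0;-0.42 3.07 0 0;-0.42 3.07 0 0;-0.42 3.07 0 0;-0.42 3.07 0 0;-0.42 3.07 0 0;-0.42 3.07 0 0;-0.42 3.07 0 0;0 0 0 0;0 0 0 0")

```text
time_s: 33.35
tcp_pos: [0.5649, 0.0025, 0.2481]
tcp_rot: [-3.141, -0.001, 3.026]
force: [0.8, -0.2, -0.8]
width: 0.0365
gripper_force: 30.3
```

Run:
```python
from st import *
s=bot.read_state();print(s['tcp_pos'],s['tcp_rot'],s['time_s'],s['width'],s['gripper_force'])
Q=pickle.load(open('P7.pkl','rb'))
P={'w7':Q['wrist'],'scene7':Q['scene'],'wrist':bot.capture('wrist'),'top':bot.capture('top'),'scene':bot.capture('scene')}
obs=[]
for n,p in P.items():
    if n in('w7','scene7'):
        xy={'w7':(369.4,111.4),'scene7':(320.2,221.4)}[n]; m=[dict(xy=xy,score=.9)]
    else: m=bot.mark_of('bracket_cup',p)[:1]
    for a in m: print(n,np.round(a['xy'],1),a['score'],atz(p,a['xy'],.0725)); 
for n in ('wrist','scene','top'):
    print(n,[(np.round(a['xy'],1),a['score']) for a in bot.mark_of('oil_bottle',P[n])[:1]],'pred bottle base',proj(P[n],s['tcp_pos']-[0,0,.059]),'cup',proj(P[n],[.5653,.0017,.0725]))
# cup rim circle in w7
g=cv2.cvtColor(Q['wrist']['pixels'],cv2.COLOR_RGB2GRAY)
c=cv2.HoughCircles(cv2.GaussianBlur(g,(3,3),0)[30:200,290:460],cv2.HOUGH_GRADIENT,1,10,param1=100,param2=20,minRadius=18,maxRadius=40)
print('pred rim',proj(Q['wrist'],[.5653,.0017,.1085]))
if c is not None:
    for k in c[0][:4]: print(k+[290,30,0],atz(Q['wrist'],k[:2]+[290,30],.1085))
```

```text
[0.5649 0.0025 0.2481] [-3.1413 -0.0008  3.026 ] 33.35 0.03651816827354501 30.255399877787568
w7 [369.4 111.4] 0.9 [0.5666 0.     0.0725]
scene7 [320.2 221.4] 0.9 [ 0.5556 -0.0055  0.0725]
wrist [323.1 184.9] 0.66 [0.5679 0.0062 0.0725]
top [331.4 180.1] 0.57 [0.5682 0.0112 0.0725]
scene [319.9 217.8] 0.98 [0.564  0.0019 0.0725]
wrist [(array([319.2, 214.9]), 0.7)] pred bottle base [319.95   214.2558] cup [319.0669 183.2033]
scene [(array([316.9, 174.3]), 0.75)] pred bottle base [320.4631 170.2887] cup [320.3527 217.5056]
top [] pred bottle base [334.7675 177.486 ] cup [335.1334 181.0927]
pred rim [374.8486 107.8313]
[371.5 108.5  28. ] [0.5622 0.0011 0.1085]
[373.5  98.5  22.4] [0.5637 0.0098 0.1085]
```

Emit:
step_arm(commands="0 -0.05 2 0;0 0 2 0;0 0 2 0;0 0 1.5 0;0 0 0.5 0;0 0 0.5 0;0 0 0.5 0;0 0 0 0")

```text
time_s: 34.6
tcp_pos: [0.5651, 0.0017, 0.1582]
tcp_rot: [3.141, -0.0, 3.025]
force: [-0.4, 0.0, -0.7]
width: 0.0364
gripper_force: 30.3
```

Emit:
step_arm(commands="0 0 0.5 0;0 0 0.5 0;0 0 0.5 0;0 0 0.5 0;0 0 0.3 0;0 0 0 0")

```text
time_s: 35.2
tcp_pos: [0.5648, 0.0017, 0.1346]
tcp_rot: [3.142, -0.001, 3.025]
force: [0.1, 0.0, -1.2]
width: 0.0365
gripper_force: 30.3
```

Bottle is inside the cup, about 3 mm above its floor.

Emit:
step_arm(commands="0 0 0.1 0;0 0 0.1 0;0 0 0 0")

```text
time_s: 35.5
tcp_pos: [0.5651, 0.0016, 0.1333]
tcp_rot: [3.142, 0.0, 3.025]
force: [-0.2, -0.5, -0.3]
width: 0.036
gripper_force: 30.3
```

Emit:
step_arm(commands="0 0 0.1 0;0 0 0 0")

```text
time_s: 35.7
tcp_pos: [0.5651, 0.0017, 0.1322]
tcp_rot: [3.141, -0.0, 3.025]
force: [-0.4, -0.5, -1.4]
width: 0.0363
gripper_force: 30.3
```

Emit:
step_arm(commands="0 0 0.1 0;0 0 0 0")

```text
time_s: 35.9
tcp_pos: [0.565, 0.0016, 0.1312]
tcp_rot: [3.142, -0.0, 3.025]
force: [-0.1, -0.7, -1.8]
width: 0.0361
gripper_force: 30.3
```

Emit:
step_arm(commands="0 0 0.1 0;0 0 0 0")

```text
time_s: 36.1
tcp_pos: [0.565, 0.0017, 0.1301]
tcp_rot: [3.141, -0.0, 3.025]
force: [-0.0, -0.5, -1.5]
width: 0.0364
gripper_force: 30.3
```

Emit:
step_arm(commands="0 0 0.1 0;0 0 0 0")

```text
time_s: 36.3
tcp_pos: [0.565, 0.0016, 0.1291]
tcp_rot: [3.142, -0.0, 3.025]
force: [0.4, 0.8, 0.1]
width: 0.0363
gripper_force: 30.3
```

Emit:
step_arm(commands="0 0 0.1 0;0 0 0 0")

```text
time_s: 36.5
tcp_pos: [0.5653, 0.0017, 0.1287]
tcp_rot: [3.141, 0.001, 3.025]
force: [-0.8, 0.1, 0.4]
width: 0.0363
gripper_force: 30.5
```

Touchdown. I'll release, rise straight up and clear away.

Emit:
step_arm(commands="0 0 0 0;0 0 0 0;0 0 0 0;0 0 0 0;0 0 0 0;0 0 -1 0;0 0 -2 0;0 0 -3 0;0 0 -3 0;0 0 -3 0;0 0 -2 0;3 0 0 0;3 0 0 0;3 0 0 0;0 0 0 0;0 0 0 0", claw=1)

```text
time_s: 38.1
tcp_pos: [0.4758, 0.0121, 0.2694]
tcp_rot: [3.141, 0.002, 3.025]
force: [0.4, 0.4, 0.1]
width: 0.0857
gripper_force: 0.0
```

Run:
```python
from st import *
s=bot.read_state();print(s['tcp_pos'],s['force'],s['time_s'],s['width'])
P={n:bot.capture(n) for n in ('scene','top','wrist')}
b=[.6567,-.009,.0685,-.1164]
cup=T(b,K['bracket_cup'])
for n,p in P.items():
    print(n,'bottle',[(np.round(a['xy'],1),a['score']) for a in bot.mark_of('oil_bottle',p)[:2]],'pred base',proj(p,cup),'mid',proj(p,cup+[0,0,.08]),[(np.round(a['xy'],1),a['score']) for a in bot.recognise('oil_bottle',p)[:2]])
    im=cv2.cvtColor(p['pixels'],cv2.COLOR_RGB2HSV); m=cv2.inRange(im,(98,130,70),(125,255,255)); t=proj(p,cup+[0,0,.108])
    c=t.astype(int); x0,y0=max(c[0]-14,0),max(c[1]-14,0); w=m[y0:c[1]+14,x0:c[0]+14]; r=np.argwhere(w); print('  cap pred',t,'blue centroid',(r.mean(0)[::-1]+[x0,y0]) if len(r) else None,len(r))
print(fit([a for a in marks(P,K)],b,(0,1,2,3)))
```

```text
[0.4758 0.0121 0.2694] [0.3503 0.4334 0.1192] 38.1 0.0856531308420022
scene bottle [(array([317.9, 221.9]), 0.74)] pred base [320.3654 217.5031] mid [320.7345 185.9983] [(array([317.1, 197.5]), 0.69)]
  cap pred [320.8739 174.1034] blue centroid [319.8583 173.6   ] 120
top bottle [(array([333. , 180.6]), 0.5)] pred base [335.1392 181.0837] mid [335.1105 178.5761] [(array([331.1, 179.4]), 0.76)]
  cap pred [335.0995 177.6104] blue centroid [334.9302 179.5349] 43
wrist bottle [(array([319.7, 244.4]), 0.92)] pred base [319.6603 245.6021] mid [319.8309 278.1495] [(array([320.8, 264.6]), 0.75), (array([320.2, 238.4]), 0.69)]
  cap pred [319.9142 294.0531] blue centroid [318.4449 287.0354] 254
scene bracket [348.  198.8] err [1.5 0.9] 0.93
scene bracket_grip [321.7 216.2] err [ 16.8 -49. ] 0.64
scene bracket_throat [352.7 170.8] err [-0.5  0.2] 0.9
scene bracket_claw [356.7 169.6] err [-1.9  2.2] 0.78
scene bracket_pin [340.9 157.4] err [4.3 2. ] 0.74
scene bracket_cup [321.8 216.1] err [-2.4  1.6] 0.86
top bracket [337.5 145. ] err [-0.1  0.9] 0.85
top bracket_grip [337.6 153.8] err [-1.6  2.2] 0.53
top bracket_throat [337.6 139.9] err [0.  0.1] 0.88
top bracket_claw [337.1 133.3] err [0.8 3.7] 0.75
top bracket_pin [334.7 143.2] err [-2.5 -1.4] 0.82
top bracket_cup [333.4 179.4] err [0.7 1.7] 0.65
wrist bracket [321.  303.5] err [ 0.1 -0.6] 0.64
wrist bracket_grip [319.7 328.5] err [2.4 3.7] 0.59
wrist bracket_cup [322.9 243.5] err [-1.2  1.4] 0.6
[ 0.6569 -0.007   0.0664 -0.1241]
```

```bash
python3 -c "
from station import bot
print(bot.finish_job())"
```

```text
the job is handed in; nothing more can be done
None
```

I handed the job in at about 38 s: the bracket is hooked in the top two slots, pressed to the hard stop with the catch seen over its pin, and the short oil bottle stands upright in its cup with the gripper clear; my light tug test popped the catch once, so I pressed it home again and checked it by camera before fetching the bottle.

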